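Secure the stone template board with the sliding stop and its quarter-turn stud

ROBOT

A 6-joint arm with a two-finger parallel gripper is mounted at the origin on the work surface. World frame = base frame: x ahead of the robot, y to its left, z up, the work surface at z = 0. Lengths are in m, angles in degrees, forces in N, time in s.
With the tool pointing down it reaches from about 0.4 to 0.825 m from the base axis. Payload 7 kg.
Tool frame: the origin (TCP) lies midway between the tips of the shut fingers; the grasp point (between the pads) lies r.tcp_to_grasp behind it (r.tcp_to_grasp is the distance from the TCP to the grasp point, in m); x points along the fingers, y is the direction in which the jaws open and shut, and the axes are right-handed (so a half turn about x gives the same grasp; the last joint's range is limited). The gripper opens to 88 mm and grips with 3 to 60 N. Pads are 19 mm wide; open, the fingers measure 130 mm over their backs; the gripper's body (78 mm by 193 mm) begins 47 mm behind the grasp point.
Start: joints at [-48.295, 20.546, 0.682, 0, -70.136, -16.507], TCP at [0.287, -0.611, 0.227] pointing down, gripper open.
Joint ranges: [-176.03, 176.03], [-82.01, 121.73], [-58.28, 71.71], [-173.87, 95.51], [-174.79, -0.11], [-173.66, 173.66]. Speed limits (degrees/s): [136.94, 136.94, 172.46, 180, 180, 180].

INTERFACE

Orientations are given as [roll, pitch, yaw] about the fixed x, y, z axes, in that order (R = Rz(yaw) Ry(pitch) Rx(roll)).
In Python, from plant import r gives the robot as it stands.
- The arm moves only by the tool carry_out, never from a script. Its argument "moves" is a list of rows, each a list of 7 numbers: the shift along the world's x, y, z in mm, then the turn, a rotation vector about the world's x, y, z in rad, then the opening in per cent of the stroke, from 0 (shut) to 100 (fully open). In form: [[x, y, z, wx, wy, wz, claw], ...]. A call has 1 to 5 rows; each row is the pose to reach, as a shift and turn from the pose commanded when the call began; what a row does not reach only later rows make up. A row lasts 1/10 s, in which the tool goes at most 50 mm and 8.59 degrees, less where a joint would pass 70% of its speed; a pose out of reach is approached as far as the arm can. A call with a gripper value outside its range is refused whole. The fingers move at their own pace and stop on an object; "squeeze" is the grip in N (left out, the last holds). Time passes only in rows, so rows that repeat a pose let the fingers close. It gives the time, the measured TCP pose, the force and the opening at its end, in the units of the state.
- r.get_state(): the state, without advancing time (a new reading comes with each control period).
- r.capture(name): name is "scene" or "top" or "wrist"; returns the picture (400x640x3 uint8, blue, green, red); there is no depth.
- r.camera_params(name): a dict with "K" (3x3 intrinsics, pixels), "rvec" (rotation vector, rad) and "tvec" (3), from world to camera coordinates, as OpenCV has them. Camera axes: x right, y down, z forward; pixel columns grow to the right and rows downward; lengths in m; the calibration is good to about 2 mm. A picture is of the moment at which its call begins: read the wrist's pose just before it. camera_params takes no time and is no camera call; for the wrist camera it gives the pose at the moment of the call.
- r.close_job(): hands the job in, once; it reports no verdict.
The state is a dict: "time_s": time; "joints": joint angles; "qd": joint speeds; "joint_torque": joint torques, N m; "tcp_pos": TCP position; "eef_rot": TCP orientation; "contact_force": force on the tool from outside, world axes, zero at the start; "moment": the same for the moment, N m; "gripper_width": finger opening in m.
Only numpy, scipy, OpenCV 4.12 (cv2) and the standard library are available. Lean on these libraries where they do the work, as an engineer would, in place of code of your own. Each camera call takes 0.05 s, during which the arm holds its last target. There are 200 camera calls.

TASK

Secure the cream template board in the jig: lift the red release bar and, holding it up, slide the blue stop all the way to the board so that the board sits home against the fence, then let go so that the catch drops into the last notch. Then turn the orange wing knob until its cross-bar lines up with the slot, push it in and give it a quarter turn clockwise to its end so that it stays locked down, and let go; leave the things lying around where they are.

Things in the scene. Friction and masses are not known exactly. Their poses are not given: they have to be found in the camera images.
- fixture: The jig, fixed to the table: grey bed 290 mm (x) by 420 mm (y), 12 mm thick. Origin at table height; its x points away from the robot, its y is the way the stop slides to the board, z up. Blue fence at the +y end, 46 mm high, face at y = 200 mm. On the -x edge a rail (x = -142 to -118 mm): a gap 60 mm long, then round-topped teeth 32 mm high with three notches, an orange spot in the last.
- stop (a joint): Slide of the blue stop along the jig's +y, in m. Starts with its catch in the rail's long gap, 0 to 0.047; notches at 0.072, 0.096 and, the last, 0.120, where the board is secured (1 mm play). The board against the fence stops it at about 0.122. Block 140 x 90 mm, top 56 mm above the table; a steel arm to +x carries the stud. About 2 N friction; the release bar must be up to pass the teeth.
- bar_grip (a point): Centre of the red release bar: 64 mm long (jig's x), 14 mm wide (y), 16 mm high, axes parallel to the jig's. 100 mm above the table when down; below it two 8 mm rods, and the stop's top at 56 mm. It rides on the stop, at x = -50 mm in the jig's frame.
- release_bar (a joint): Lift of the release bar, in m: 0 fully down with the catch in the gap or a notch; the catch clears the rail's teeth at 0.016; it stops at 0.022. A spring and its weight press it down with about 3 to 5 N; let go, it drops by itself.
- knob (a point): Centre of the orange wing knob on the stud: upright wing 46 mm long (this point's y), 12 mm thick (its x), 34 mm high, white stripe on top. 98 mm above the table when out; at x = 78 mm in the jig's frame, level with the release bar in y. A brass cross-bar 52 x 8 x 6 mm is fixed parallel to the wing 46 to 52 mm lower; between them the stop's arm, 22 mm wide, its top 42 mm below this point.
- stud_turn (a joint): Angle of wing and cross-bar about the vertical, in rad, growing clockwise seen from above: 0 with the wing along the jig's y, in line with the slot (goes in within about 0.1 either way); 1.57, a quarter turn on, is locked (end stops at 1.60 and -0.95). Starts between -0.85 and -0.35. Light friction holds it where it is left.
- stud_push (a joint): How far the stud is pushed down, in m: 0 out, 0.018 fully in. A spring pushes it out (2 N when out, 7 N fully in). Over the plate but out of line with the slot it stops at 0.002; from 0.013 on the cross-bar is through the plate and can turn (push 0.015 to 0.018 while turning). Locked and let go it rests at about 0.013, held under the plate; let go in line with the slot it pops out.
- slot (a point): Centre of the slot, at the top face of the receptacle on the jig's +x side: a grey block 70 x 70 mm with a steel top plate 5 mm thick, 40 mm above the table. Slot 58 mm long along the jig's y, 15 mm wide along x, orange marks at its ends, axes parallel to the jig's. The stud stands over it only when the stop is in the last notch.
- board_mid (a point): Centre of the cream template board, 180 mm (along the jig's x) by 150 mm (y), 10 mm thick, with dark stone motifs. It lies loose on the jig's bed between two low guides, 2 to 10 mm short of the fence; the stop pushes it home (its centre is then at y = 125 mm in the jig's frame).
- tape: White roll of tape, 90 mm across, 45 mm high, lying flat beside the jig. Not part of the job. Origin under its centre.
- stone_jar: Blue jar with a black lid, 68 mm across, 85 mm high, standing behind the jig. Not part of the job. Origin under its centre.
- brush: Brush lying on the table. Not part of the job.
- spatula: Spatula lying on the table beyond the jig's fence. Not part of the job.
- stone_tray: Open white tray 130 x 180 x 40 mm behind the jig. Not part of the job. Origin under its centre.
- cup: Grey cup, 76 mm across, 85 mm high. Not part of the job. Origin under its centre.
There are look-alikes about, which are no part of the job. Leave any purple look-alike of the part that bears board_mid alone.

How it is judged (in metres and radians):
On the way, in this order (a step that is already met when the one before it is completed fails the run):
1. the stop is in the last notch with the catch down and the board home against the fence (value of joint stop between 0.116 and 0.124 m and value of joint release_bar below 0.004 m and y of board_mid in the frame of fixture above 0.121 m), for 0.2 s.
2. the stud is pushed in and turned to the locked position (value of joint stud_push above 0.0105 m and value of joint stud_turn above 1.3 rad), for 0.2 s.
At the end, for the whole second after the job is handed in: The stop is in the last notch (joint 0.116 to 0.124 m) with the release bar down (below 4 mm), the board lies flat within 4 mm of home against the fence, and the stud stays in by itself (at least 10.5 mm) turned to the locked position (at least 1.3 rad clockwise from the slot) (all of step 1 and all of step 2 and angle between board_mid's own z axis and vertical below 0.05 rad); the robot touches nothing.
It fails at once if a thing lying around was moved by more than 40 mm (distance of any of tape, stone_jar, brush, spatula, stone_tray, cup from where it was at the start of the episode above 0.04 m).
It also fails if it takes over 50 s, if anything falls off the work surface, if the arm or the gripper's body presses on something with over 40 N, if the wrist force passes 120 N, or if a joint passes its speed limit or range.

## Working session

There is one attempt and no reset: what is moved stays moved. The work goes in short steps, Python scripts to look and compute and a tool call to move; the robot and the scene stay as the last step left them, time stands still between calls to the robot, and variables do not carry over. Pictures are saved under pics/ and viewed, about 8 in all and at most 12, crops included, and the job is handed in when it is done.

Besides the shell and the picture viewer there is one more tool, called after ">>>" as name([rows], argument=value, ...), one row to a line, values as JSON. carry_out: Moves the arm, as the interface text tells. Its arguments: {"type":"object","properties":{"moves":{"type":"array"},"squeeze":{"type":"number"}},"required":["moves"]}

```bash
mkdir -p pics
cat > h.py <<'E'
import numpy as np, cv2
from plant import r
def ray(P,uv):
    R=cv2.Rodrigues(np.array(P["rvec"],float))[0]; t=np.array(P["tvec"],float).ravel()
    d=R.T@np.linalg.inv(np.array(P["K"]))@np.array([uv[0],uv[1],1.]); return -R.T@t,d
def onz(P,uv,z):
    c,d=ray(P,uv); return c+d*(z-c[2])/d[2]
def proj(P,X):
    return cv2.projectPoints(np.array(X,float).reshape(-1,3),np.array(P["rvec"],float),np.array(P["tvec"],float),np.array(P["K"],float),None)[0].reshape(-1,2)
E
python3 - <<'E'
from h import *
print(r.get_state(), r.tcp_to_grasp)
a=r.capture("top");b=r.capture("scene")
cv2.imwrite("pics/top.png",a);cv2.imwrite("pics/scene.png",b)
for n in("top","scene","wrist"):
    P=r.camera_params(n);print(n,P, ray(P,(320,200)))
E
```

```text
{'time_s': 0.0, 'joints': array([-4.82938737e+01,  2.05910739e+01,  6.33082381e-01, -2.12803407e-02,
       -7.01364974e+01, -1.65062635e+01]), 'qd': array([ 0.07645888, -0.10436515, -0.03131481,  0.08440295, -0.0346881 ,
        0.11036292]), 'joint_torque': array([ 4.85823675e-04, -5.82714200e+01,  2.93064612e+01,  6.99748233e+00,
        6.93586378e-03, -1.56536134e-04]), 'tcp_pos': array([ 0.28715654, -0.61031614,  0.22561788]), 'eef_rot': array([ 94.55394251,  89.903416  , 119.74655813]), 'contact_force': array([ 0.27861632,  0.57594575, -0.27956329]), 'moment': array([-0.04930351,  0.01948637,  0.00709418]), 'gripper_width': 0.08743962415015942} 0.0188
top {'K': array([[381.91993603,   0.        , 321.41584399],
       [  0.        , 381.91993603, 201.5325594 ],
       [  0.        ,   0.        ,   1.        ]]), 'rvec': array([ 2.18243396, -2.17186709,  0.08667215]), 'tvec': array([-0.04883455,  0.46624416,  1.0134889 ])} (array([ 0.38063892, -0.05053559,  1.0485649 ]), array([ 0.08708967,  0.0075645 , -0.99618674]))
scene {'K': array([[381.56178411,   0.        , 316.77519986],
       [  0.        , 381.56178411, 199.6381933 ],
       [  0.        ,   0.        ,   1.        ]]), 'rvec': array([ 2.39734243,  0.75910178, -0.28064145]), 'tvec': array([-0.3703578 , -0.20535576,  1.26256804])} (array([ 0.85327158, -0.52965959,  0.87452974]), array([-0.3560242 ,  0.48756528, -0.79724475]))
wrist {'K': array([[340.50205472,   0.        , 322.05148039],
       [  0.        , 340.50205472, 191.49389382],
       [  0.        ,   0.        ,   1.        ]]), 'rvec': array([-1.59026957, -2.50279945, -0.3642371 ]), 'tvec': array([ 0.67444855, -0.0357327 ,  0.3908326 ])} (array([ 0.21689302, -0.64345604,  0.38448608]), array([ 0.28177576,  0.12611941, -0.95150232]))
```

View pics/top.png

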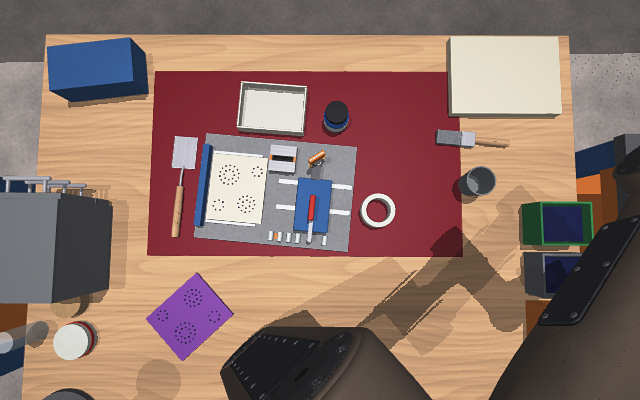

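View pics/scene.png

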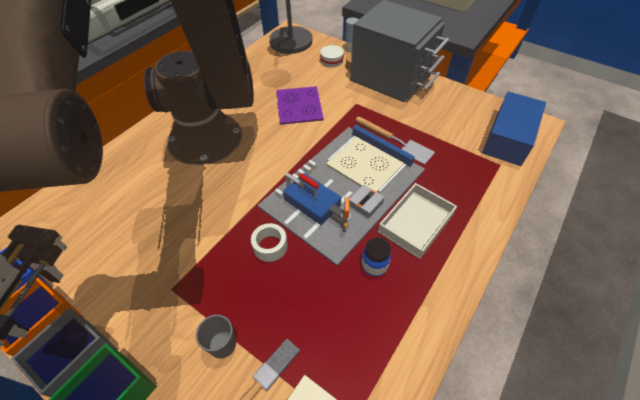

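The top view shows the jig with bed corners at about (205,134), (357,147), (350,252) and (194,237). The fence is on the left (+y), the red bar is near (311,207) and the knob near (317,158). The scene view shows the same things, with the bar at (309,182) and the knob at (346,208).

Run:
```python
from h import *
a=cv2.imread("pics/top.png");b=cv2.imread("pics/scene.png")
T=r.camera_params("top");S=r.camera_params("scene")
def blob(img,lo,hi,roi):
    x0,y0,x1,y1=roi
    h=cv2.cvtColor(img,cv2.COLOR_BGR2HSV);m=cv2.inRange(h,lo,hi)
    z=np.zeros_like(m);z[y0:y1,x0:x1]=m[y0:y1,x0:x1]
    n,l,s,c=cv2.connectedComponentsWithStats(z)
    if n<2:return None
    i=1+np.argmax(s[1:,4]);pts=np.argwhere(l==i)[:,::-1].astype(np.float32)
    return c[i],s[i],cv2.minAreaRect(pts),pts
def two(u,v):
    c1,d1=ray(T,u);c2,d2=ray(S,v)
    t=np.linalg.lstsq(np.c_[d1,-d2],c2-c1,rcond=None)[0];p,q=c1+t[0]*d1,c2+t[1]*d2
    return (p+q)/2,np.linalg.norm(p-q)
red=(0,190,150),(6,255,255)
R1=blob(a,*red,(290,180,330,235));R2=blob(b,*red,(285,165,330,200))
print("red",R1[:3],R2[:3],two(R1[0],R2[0]),onz(T,R1[0],.106))
# bed corners: fit from top
h=cv2.cvtColor(a,cv2.COLOR_BGR2HSV)
mat=((h[...,1]>150)&((h[...,0]<5)|(h[...,0]>170))&(h[...,2]<160)).astype(np.uint8)
m=(1-mat);m[:120]=0;m[252+6:]=0;m[:,:185]=0;m[:,362:]=0
m=cv2.morphologyEx(m,cv2.MORPH_OPEN,np.ones((5,5)))
n,l,s,c=cv2.connectedComponentsWithStats(m);i=1+np.argmax(s[1:,4])
pts=np.argwhere(l==i)[:,::-1].astype(np.float32);print(s[i])
W=np.array([onz(T,p,.012)[:2] for p in cv2.convexHull(pts)[:,0]],np.float32);rr=cv2.minAreaRect(W);print("bed",rr)
bl=blob(a,(100,120,60),(120,255,255),(190,130,220,245));print("fence",bl[:3])
bx=cv2.boxPoints(bl[2]);print([onz(T,p,.046)[:2].round(4) for p in bx])
bl=blob(a,(100,120,60),(120,255,255),(285,165,345,245));print("stop",bl[:3]);print([onz(T,p,.056)[:2].round(4) for p in cv2.boxPoints(bl[2])])
org=(5,130,120),(20,255,255)
K1=blob(a,*org,(300,140,335,175));K2=blob(b,*org,(330,185,360,235));print("knob",K1[:3],K2[:3])
cr=[cv2.resize(a[120:260,185:365],None,fx=4.4,fy=4.2,interpolation=2)]
cv2.imwrite("pics/c1.png",cv2.resize(a[125:260,185:365],None,fx=4.4,fy=4.4,interpolation=2))
```

```text
red (array([311.63157895, 199.        ]), array([310, 195,   5,  11,  19], dtype=int32), ((312.0, 200.0), (10.0, 4.0), 90.0)) (array([308.40909091, 180.13636364]), array([300, 174,  18,  13,  66], dtype=int32), ((308.19232177734375, 179.96151733398438), (20.246559143066406, 3.0508508682250977), 33.6900634765625)) (array([ 0.45927345, -0.02780021,  0.12037701]), np.float64(0.01354544289981329)) [ 0.46543096 -0.02262679  0.106     ]
[  194   133   163   119 16452]
bed ((0.4944198727607727, 0.08100065588951111), (0.4252946376800537, 0.2916903495788574), 84.87907409667969)
fence (array([202.79947917, 184.6015625 ]), array([194, 144,  19,  82, 768], dtype=int32), ((202.763427734375, 184.47161865234375), (9.571332931518555, 81.8527603149414), 6.842772960662842))
[array([0.4021, 0.2896]), array([0.6189, 0.2707]), array([0.6159, 0.2452]), array([0.3992, 0.2646])]
stop (array([312.37772087, 204.20486556]), array([ 293,  178,   39,   55, 1562], dtype=int32), ((312.1741638183594, 204.92137145996094), (33.98905944824219, 52.80866622924805), 5.440331935882568))
[array([0.3901, 0.0272]), array([0.5276, 0.0156]), array([ 0.5195, -0.0731]), array([ 0.3822, -0.0605])]
knob (array([316.37254902, 156.11764706]), array([308, 150,  17,  13,  51], dtype=int32), ((316.33709716796875, 156.03932189941406), (4.239991664886475, 17.70196533203125), 57.9946174621582)) (array([346.67123288, 207.19178082]), array([344, 197,   6,  21,  73], dtype=int32), ((346.5491943359375, 206.95904541015625), (4.707858562469482, 20.098936080932617), 5.19442892074585))
```

View pics/c1.png

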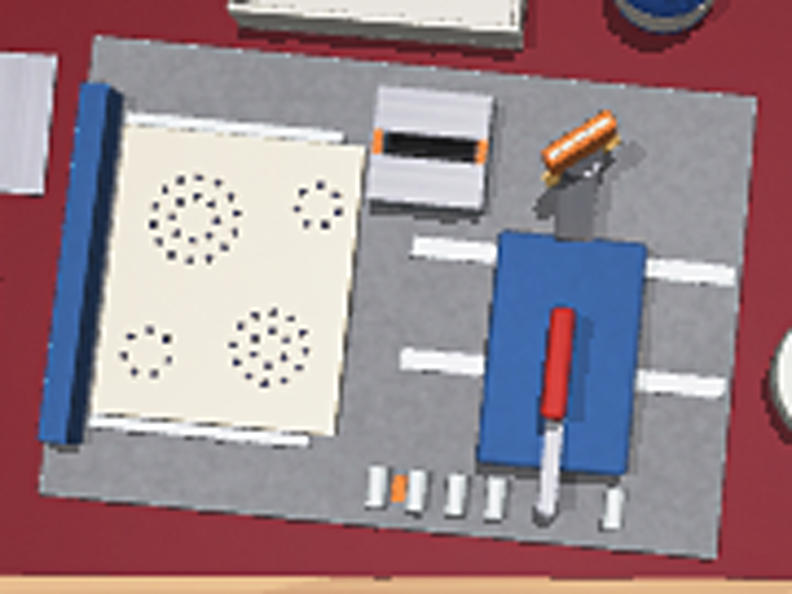

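The crop shows the red bar centred at crop (558,363), which is about (311.8,207.5) in the full picture. The knob wing is turned counter-clockwise from the slot, and the slot is at crop (430,147). The jig's yaw is about -5°. I'll move to a hover over the bar.

>>> carry_out([
  [40,150,-4,0,0,-0.13,70],
  [80,300,-6,0,0,-0.26,70],
  [80,300,-6,0,0,-0.39,70],
  [80,300,-6,0,0,-0.53,70],
  [80,300,-6,0,0,-0.53,70],
])

```text
time_s: 0.6
tcp_pos: [0.3511, -0.3699, 0.2213]
eef_rot: [148.9, 90.0, 143.4]
contact_force: [1.2, 0.6, 0.7]
gripper_width: 0.0616
```

Run:
```python
from h import *
T=r.camera_params("top")
for n,p,z in (("bar",(311.8,207.5),.108),("knob",(185+579/4.4,125+140/4.4),.115),("slot",(185+430/4.4,125+147/4.4),.04)):print(n,onz(T,p,z))
a,b=onz(T,(185+550/4.4,125+160/4.4),.115),onz(T,(185+610/4.4,125+120/4.4),.115);print(np.degrees(np.arctan2(*(a-b)[[1,0]])))
s=r.get_state();print(s["tcp_pos"],s["eef_rot"],s["joints"])
```

```text
bar [ 0.44418846 -0.02325187  0.108     ]
knob [ 0.56959049 -0.03443192  0.115     ]
slot [0.58006626 0.057462   0.04      ]
124.31779651451333
[ 0.35109081 -0.36991692  0.22131903] [148.90098877  89.9718275  143.43534057] [-2.44096109e+01  5.13694775e+00 -2.02287897e+01 -6.56335401e-03
 -6.46618036e+01 -7.10532270e+01]
```

>>> carry_out([
  [12,48,-4,0,0,0,60],
  [24,96,-8,0,0,0,60],
  [37,143,-12,0,0,0,60],
  [49,190,-16,0,0,0,60],
  [61,236,-20,0,0,0,60],
])

```text
time_s: 1.1
tcp_pos: [0.412, -0.1337, 0.2017]
eef_rot: [24.2, 90.0, 19.1]
contact_force: [1.1, 0.1, 0.5]
gripper_width: 0.0531
```

>>> carry_out([
  [12,45,0,0,0,0,60],
  [24,85,0,0,0,0,60],
  [24,85,0,0,0,0,60],
])

```text
time_s: 1.4
tcp_pos: [0.4374, -0.047, 0.2018]
eef_rot: [31.7, 89.9, 26.8]
contact_force: [-0.4, 0.4, 0.2]
gripper_width: 0.0528
```

Run:
```python
from h import *
s=r.get_state();P=r.camera_params("wrist");w=r.capture("wrist");cv2.imwrite("pics/w1.png",w)
np.save("w1.npy",P,allow_pickle=True)
print(s["tcp_pos"],s["eef_rot"],P["rvec"],proj(P,[.4442,-.0233,.108]))
h=cv2.cvtColor(w,cv2.COLOR_BGR2HSV)
m=cv2.inRange(h,(0,180,165),(6,255,255));n,l,st,c=cv2.connectedComponentsWithStats(m);
for i in np.argsort(-st[1:,4])[:3]+1:print(st[i],c[i])
```

```text
[ 0.43742589 -0.04697049  0.20181446] [31.74139835 89.94574436 26.8400992 ] [-2.14734892 -1.9694111  -0.28722259] [[353.48199974 200.32883812]]
[348 194  14  42 509] [354.06483301 214.32023576]
```

View pics/w1.png

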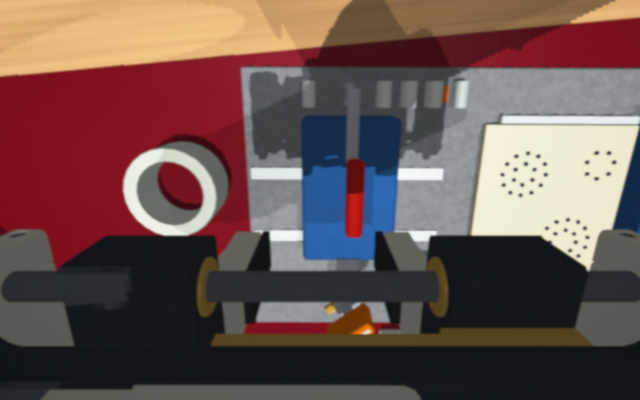

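The wrist view shows the bar spanning columns 347–364 and rows 159–238, with its centre at about (355.5,198.5). That is within 2 mm of the top-view fix, so I'll go down and grip it.

>>> carry_out([
  [6,25,-20,0,0,0,60],
  [6,25,-60,0,0,0,60],
  [6,25,-95,0,0,0,60],
  [6,25,-118,0,0,0,60],
  [6,25,-118,0,0,0,60],
])

```text
time_s: 1.95
tcp_pos: [0.4395, -0.0272, 0.0809]
eef_rot: [-157.4, 89.6, -162.7]
contact_force: [0.2, -0.0, 0.7]
gripper_width: 0.0527
```

>>> carry_out([
  [0,0,0,0,0,0,30],
  [0,0,0,0,0,0,10],
  [0,0,0,0,0,0,0],
  [0,0,0,0,0,0,0],
  [0,0,0,0,0,0,0],
], squeeze=25)

```text
time_s: 2.45
tcp_pos: [0.4427, -0.0254, 0.0844]
eef_rot: [30.5, 89.9, 25.3]
contact_force: [0.6, 1.8, 1.9]
gripper_width: 0.018
```

>>> carry_out([
  [0,0,0,0,0,0,0],
  [0,0,0,0,0,0,0],
  [0,0,0,0,0,0,0],
])

```text
time_s: 2.75
tcp_pos: [0.4427, -0.0255, 0.0843]
eef_rot: [16.2, 89.9, 11.1]
contact_force: [-0.9, 0.5, 6.3]
gripper_width: 0.0138
```

>>> carry_out([
  [0,0,7,0,0,0,0],
  [0,0,14,0,0,0,0],
  [0,0,19,0,0,0,0],
  [0,0,19,0,0,0,0],
  [0,0,19,0,0,0,0],
])

```text
time_s: 3.25
tcp_pos: [0.4426, -0.0255, 0.1029]
eef_rot: [26.1, 89.9, 20.9]
contact_force: [3.9, 1.2, -4.0]
gripper_width: 0.0141
```

>>> carry_out([
  [1.3,15,19,0,0,0,0],
  [2.6,30,19,0,0,0,0],
  [3.9,45,19,0,0,0,0],
  [5.2,60,19,0,0,0,0],
  [6.8,78,19,0,0,0,0],
])

```text
time_s: 3.75
tcp_pos: [0.4452, 0.0507, 0.1199]
eef_rot: [-149.5, 89.5, -154.8]
contact_force: [-1.5, -2.5, -4.7]
gripper_width: 0.0138
```

I repeated the lift in that call, so the tool rose about 17 mm too far. I'll check the state before going on.

Run:
```python
from h import *
s=r.get_state();a=r.capture("top");b=r.capture("scene");print(s["tcp_pos"],s["contact_force"],s["gripper_width"])
cv2.imwrite("pics/c2.png",cv2.vconcat([cv2.resize(a[125:260,185:365],(520,390 if 0 else 300),interpolation=2),cv2.resize(b[120:250,250:430],(520,300),interpolation=2)]))
```

```text
[0.44520688 0.05066008 0.11985288] [-1.50393454 -2.48010415 -4.72328617] 0.0137779938314443
```

View pics/c2.png

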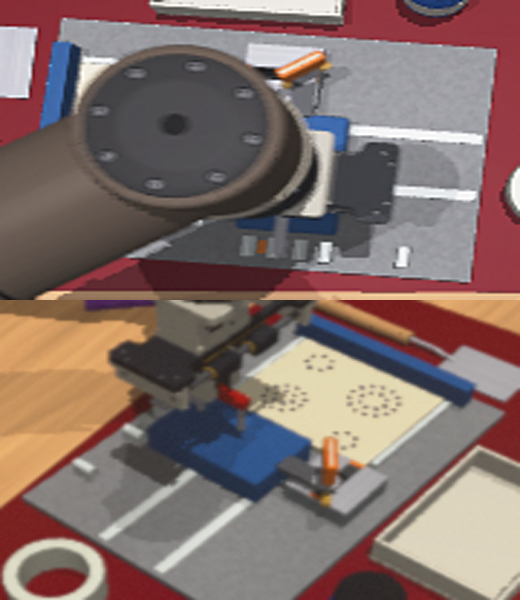

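The bar is still held up and the stop has followed it. The catch is about one notch short of the orange spot, so I'll ease down 2 mm and keep sliding.

>>> carry_out([
  [0.3,3,-2,0,0,0,0],
  [0.6,6,-2,0,0,0,0],
  [0.8,9,-2,0,0,0,0],
  [0.8,9,-2,0,0,0,0],
])

```text
time_s: 4.25
tcp_pos: [0.4462, 0.06, 0.118]
eef_rot: [-156.4, 89.6, -161.7]
contact_force: [-8.1, 0.4, -3.6]
gripper_width: 0.0137
```

>>> carry_out([
  [0.2,2,0,0,0,0,0],
  [0.4,4,0,0,0,0,0],
  [0.4,4,0,0,0,0,0],
])

```text
time_s: 4.55
tcp_pos: [0.4465, 0.0637, 0.1179]
eef_rot: [-154.6, 89.6, -159.9]
contact_force: [-7.8, 0.6, -4.8]
gripper_width: 0.0137
```

>>> carry_out([
  [-1,2,0,0,0,0,0],
  [-1,3,0,0,0,0,0],
  [-1,3,0,0,0,0,0],
])

```text
time_s: 4.85
tcp_pos: [0.4468, 0.0673, 0.1186]
eef_rot: [-154.2, 89.7, -159.4]
contact_force: [-6.7, -0.1, -5.0]
gripper_width: 0.0141
```

>>> carry_out([
  [0,2,0,0,0,0,0],
  [0,2,0,0,0,0,0],
  [0,2,0,0,0,0,0],
])

```text
time_s: 5.15
tcp_pos: [0.447, 0.0692, 0.1187]
eef_rot: [-152.0, 89.7, -157.2]
contact_force: [-6.3, -1.5, -4.0]
gripper_width: 0.0137
```

>>> carry_out([
  [0,2,0,0,0,0,0],
  [0,2,0,0,0,0,0],
  [0,2,0,0,0,0,0],
])

```text
time_s: 5.45
tcp_pos: [0.4471, 0.0712, 0.1187]
eef_rot: [-149.7, 89.7, -154.9]
contact_force: [-5.6, -1.7, -5.3]
gripper_width: 0.0137
```

>>> carry_out([
  [0,2,0,0,0,0,0],
  [0,2,0,0,0,0,0],
  [0,2,0,0,0,0,0],
])

```text
time_s: 5.75
tcp_pos: [0.4473, 0.0732, 0.1188]
eef_rot: [-148.4, 89.8, -153.6]
contact_force: [-5.0, -1.6, -4.7]
gripper_width: 0.0137
```

Run:
```python
from h import *
s=r.get_state();a=r.capture("top");b=r.capture("scene");print(s["tcp_pos"],s["contact_force"],s["gripper_width"])
cv2.imwrite("pics/c3.png",cv2.vconcat([cv2.resize(a[125:260,185:365],(520,300),interpolation=2),cv2.resize(b[120:250,250:430],(520,300),interpolation=2)]))
```

```text
[0.44731143 0.07321854 0.11882333] [-5.03192922 -1.55159993 -4.72997447] 0.013680862804454512
```

View pics/c3.png

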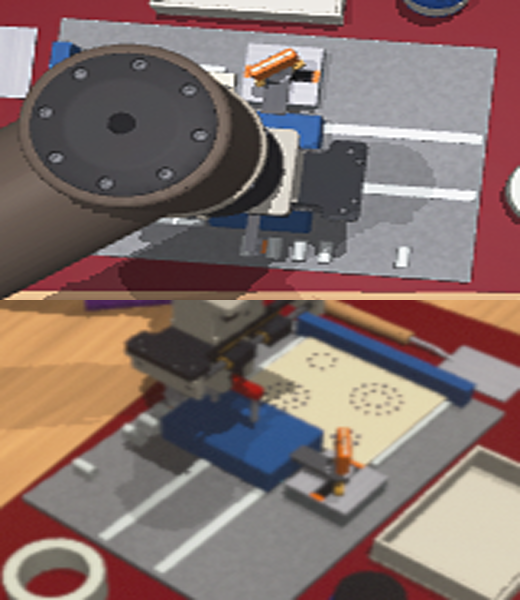

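The top view shows the knob at crop (273,66), close to the slot block. I'll work out how far is left.

Run:
```python
from h import *
T=r.camera_params("top")
k=onz(T,(185+273/2.889,125+66/2.222),.113);print("knob",k)
k0=np.array([.5696,-.0344]);s=np.array([.58007,.05746]);j=np.array([.0872,.9962])
print("moved",(k[:2]-k0)@j,"left",(s-k[:2])@j, "across",(s-k[:2])@[.9962,-.0872])
a=r.capture("top")
cv2.imwrite("pics/c4.png",cv2.resize(a[135:245,235:335],(700,770)[:2] if 0 else (545,600),interpolation=2))
```

```text
knob [0.57492432 0.05780033 0.113     ]
moved 0.09231425114072217 left 0.00010966485927782633 across 0.005155807914563532
```

View pics/c4.png

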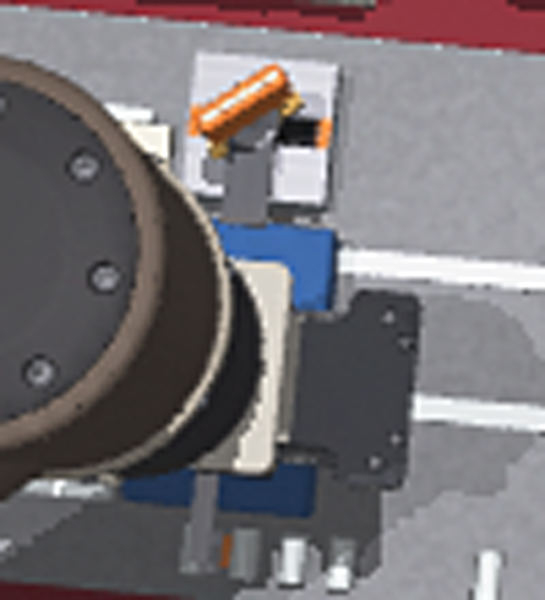

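>>> carry_out([
  [0,2,0,0,0,0,0],
  [0,2,0,0,0,0,0],
  [0,2,0,0,0,0,0],
])

```text
time_s: 6.2
tcp_pos: [0.4473, 0.074, 0.1188]
eef_rot: [-131.2, 89.7, -136.4]
contact_force: [-1.6, -9.8, -5.1]
gripper_width: 0.0136
```

>>> carry_out([
  [0,2,0,0,0,0,0],
  [0,2,0,0,0,0,0],
  [0,2,0,0,0,0,0],
])

```text
time_s: 6.5
tcp_pos: [0.4472, 0.0742, 0.1189]
eef_rot: [-119.8, 89.5, -125.0]
contact_force: [1.9, -19.0, -5.2]
gripper_width: 0.0136
```

The board is at the fence, with the stop hard against it at TCP y ≈ 0.074 (Fy -19 N). I'll back off about 2 mm, lower the bar into the notch, then open.

>>> carry_out([
  [0,-3,0,0,0,0,0],
  [0,-5.5,0,0,0,0,0],
  [0,-5.5,0,0,0,0,0],
  [0,-5.5,0,0,0,0,0],
])

```text
time_s: 6.9
tcp_pos: [0.4472, 0.0719, 0.1188]
eef_rot: [-155.2, 89.8, -160.4]
contact_force: [-7.1, -0.7, -4.9]
gripper_width: 0.0137
```

>>> carry_out([
  [0,0,-3,0,0,0,0],
  [0,0,-6,0,0,0,0],
  [0,0,-9,0,0,0,0],
  [0,0,-9,0,0,0,0],
])

```text
time_s: 7.3
tcp_pos: [0.4472, 0.0719, 0.1096]
eef_rot: [-153.0, 89.8, -158.3]
contact_force: [-6.1, -0.2, -3.8]
gripper_width: 0.0133
```

It dropped below tooth height without resistance. I'll lower the rest of the way and open.

>>> carry_out([
  [0,0,-3,0,0,0,0],
  [0,0,-6,0,0,0,0],
  [0,0,-9,0,0,0,0],
  [0,0,-9,0,0,0,10],
  [0,0,-9,0,0,0,50],
])

```text
time_s: 7.8
tcp_pos: [0.4494, 0.0729, 0.1018]
eef_rot: [4.9, 90.0, -0.3]
contact_force: [0.2, -0.2, -0.6]
gripper_width: 0.0172
```

>>> carry_out([
  [0,0,0,0,0,0,60],
  [0,0,0,0,0,0,60],
  [0,0,0,0,0,0,60],
  [0,0,20,0,0,0,60],
  [0,0,60,0,0,0,60],
])

```text
time_s: 8.3
tcp_pos: [0.4477, 0.0721, 0.1603]
eef_rot: [-146.5, 89.7, -151.7]
contact_force: [0.6, 0.0, -0.3]
gripper_width: 0.0515
```

>>> carry_out([
  [-10,-30,40,0,0,0.14,60],
  [-20,-60,45,0,0,0.28,60],
  [-20,-90,45,0,0,0.42,60],
  [-20,-120,45,0,0,0.56,60],
  [-20,-120,45,0,0,0.7,60],
])

```text
time_s: 8.8
tcp_pos: [0.429, -0.0494, 0.2072]
eef_rot: [-30.6, 89.9, 4.5]
contact_force: [-0.4, 0.4, -0.6]
gripper_width: 0.053
```

Run:
```python
from h import *
s=r.get_state();a=r.capture("top");b=r.capture("scene");print(s["tcp_pos"],s["contact_force"],s["gripper_width"],s["joints"])
cv2.imwrite("pics/top2.png",a);cv2.imwrite("pics/scene2.png",b)
cv2.imwrite("pics/c5.png",cv2.vconcat([cv2.resize(a[130:255,190:340],(528,440),interpolation=2),cv2.resize(b[145:220,270:390],(528,330)[:2] if 0 else (528,150),interpolation=2)]))
```

```text
[ 0.42900008 -0.04939279  0.20718129] [-0.42518001  0.41542303 -0.5617004 ] 0.052957601466855665 [ 1.98162873e+01 -2.32597288e+00 -2.99189487e+01  1.73329451e-02
 -6.23508310e+01 -7.46892120e+01]
```

View pics/c5.png

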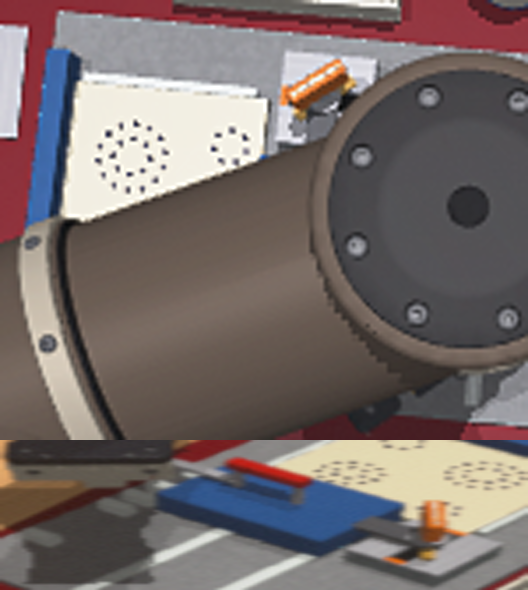

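The bar is down and the stop has stayed at the board. Next I'll localise the knob.

Run:
```python
from h import *
a=cv2.imread("pics/top2.png");b=cv2.imread("pics/scene2.png");T=r.camera_params("top");S=r.camera_params("scene")
h=cv2.cvtColor(a,cv2.COLOR_BGR2HSV);m=cv2.inRange(h,(5,120,110),(20,255,255));m[:145]=0;m[163:]=0;m[:,:268]=0;m[:,294:]=0
m=cv2.morphologyEx(m,cv2.MORPH_CLOSE,np.ones((3,3)))
W=np.array([onz(T,p[::-1],.113)[:2] for p in np.argwhere(m)],np.float32)
print(len(W),W.mean(0),cv2.minAreaRect(W))
e,v=np.linalg.eigh(np.cov(W.T));print(np.degrees(np.arctan2(v[1,1],v[0,1]))%180)
p1,p2=(190+288/3.52,130+100/3.52),(190+340/3.52,130+68/3.52)
A,B=onz(T,p1,.115),onz(T,p2,.115);print("stripe",(A+B)/2,np.degrees(np.arctan2(A[1]-B[1],A[0]-B[0])))
print("bar px if down",proj(S,[.4475,.0725,.1]),proj(S,[.4475,.0725,.12]))
print("knob proj scene",proj(S,[.576,.057,.115]))
```

```text
115 [0.5773357  0.05815369] ((0.5745019316673279, 0.05815363675355911), (0.022809231653809547, 0.050423115491867065), 30.43614387512207)
117.08219717985203
stripe [0.57662663 0.05830543 0.115     ] 122.3595547989824
bar px if down [[329.09415017 159.71923547]] [[329.14382067 154.67064173]]
knob proj scene [[366.67741394 179.94158755]]
```

>>> carry_out([
  [15,10,0,0,0,0.145,60],
  [30,22,0,0,0,0.29,60],
  [45,33,0,0,0,0.435,60],
  [60,44,0,0,0,0.58,60],
  [74,55,0,0,0,0.725,60],
])

```text
time_s: 9.4
tcp_pos: [0.504, 0.009, 0.2068]
eef_rot: [-67.8, 90.0, 8.8]
contact_force: [-0.1, 0.8, 0.8]
gripper_width: 0.0524
```

>>> carry_out([
  [15,10,0,0,0,0.145,60],
  [30,22,0,0,0,0.29,60],
  [45,33,0,0,0,0.435,60],
  [60,44,0,0,0,0.58,60],
  [74,52,0,0,0,0.725,60],
])

```text
time_s: 9.9
tcp_pos: [0.578, 0.0613, 0.2066]
eef_rot: [-108.8, 90.0, 9.3]
contact_force: [0.1, -0.8, -0.9]
gripper_width: 0.0529
```

>>> carry_out([
  [0,0,0,0,0,0.04,60],
  [0,0,0,0,0,0.04,60],
  [0,0,0,0,0,0.04,60],
])

```text
time_s: 10.2
tcp_pos: [0.5771, 0.0603, 0.2066]
eef_rot: [79.5, 90.0, -160.4]
contact_force: [0.3, -0.0, -0.7]
gripper_width: 0.0529
```

Run:
```python
from h import *
s=r.get_state();P=r.camera_params("wrist");w=r.capture("wrist");cv2.imwrite("pics/w2.png",w)
e=s["eef_rot"];print(s["tcp_pos"],"heading",90+e[2]-e[0],s["joints"],"knob pred",proj(P,[[.577,.058,.115],s["tcp_pos"]]))
h=cv2.cvtColor(w,cv2.COLOR_BGR2HSV);m=cv2.inRange(h,(5,150,120),(20,255,255))
n,l,st,c=cv2.connectedComponentsWithStats(m)
for i in np.argsort(-st[1:,4])[:4]+1:
    q=np.argwhere(l==i)[:,::-1].astype(np.float32);W=np.array([onz(P,p,.113)[:2] for p in q],np.float32)
    e,v=np.linalg.eigh(np.cov(W.T));print(st[i],c[i],W.mean(0),np.degrees(np.arctan2(v[1,1],v[0,1]))%180,cv2.minAreaRect(W))
```

```text
[0.57706908 0.06026378 0.20661518] heading -149.88226068550333 [ 2.52646705e+01  1.24923777e+01 -1.32698253e+01 -1.01712723e-03
 -6.42469819e+01  4.85351079e+00] knob pred [[322.82623711 192.39452869]
 [320.9665579  247.39269677]]
[309 145  16  51 452] [316.57743363 170.56415929] [0.5894172  0.04602915] 120.43085812169355 ((0.5896071195602417, 0.04597149416804314), (0.01153871975839138, 0.03885825723409653), 30.161846160888672)
[331 138  14  11  78] [337.30769231 143.20512821] [0.5864961  0.02018761] 175.04535474130878 ((0.5865477323532104, 0.020274922251701355), (0.004280641674995422, 0.010301778092980385), 83.51154327392578)
[294 191  12   9  53] [299.60377358 195.0754717 ] [0.5911852  0.06941219] 174.56564040212746 ((0.5910468101501465, 0.0694199800491333), (0.0031362022273242474, 0.010160042904317379), 84.75605773925781)
[600 152   5   5   5] [602. 154.] [ 0.41081446 -0.07216074] 82.94918798899823 ((0.41081470251083374, -0.07215915620326996), (0.003793833777308464, 1.05355866253376e-08), 82.94918823242188)
```

View pics/w2.png

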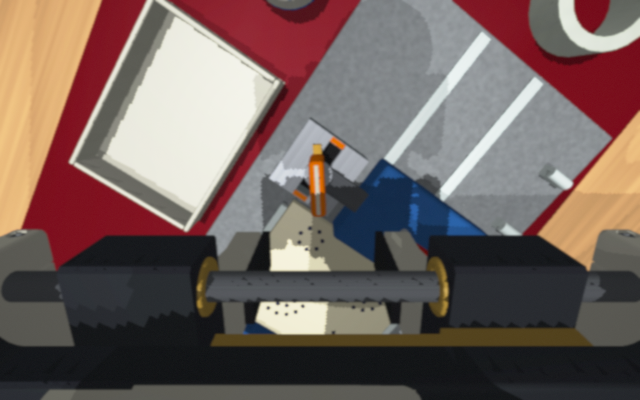

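The wrist view shows the wing lined up between the jaws, centred near column 317 with rows 163–217. The slot marks are at (337,143) and (300,195). That puts the knob about 4 mm further across than the top-view fix, at about (0.581, 0.060). I'll go down and grip it.

>>> carry_out([
  [4,0,-30,0,0,0,60],
  [4,0,-70,0,0,0,60],
  [4,0,-105,0,0,0,60],
  [4,0,-125,0,0,0,60],
  [4,0,-125,0,0,0,60],
])

```text
time_s: 10.75
tcp_pos: [0.579, 0.0591, 0.0789]
eef_rot: [79.5, 89.7, -160.3]
contact_force: [-0.0, -0.4, 0.6]
gripper_width: 0.0529
```

>>> carry_out([
  [0,0,0,0,0,0,30],
  [0,0,0,0,0,0,20],
  [0,0,0,0,0,0,0],
  [0,0,0,0,0,0,0],
  [0,0,0,0,0,0,0],
], squeeze=20)

```text
time_s: 11.25
tcp_pos: [0.5815, 0.06, 0.0824]
eef_rot: [-95.8, 89.9, 24.5]
contact_force: [-0.4, 0.3, 0.5]
gripper_width: 0.0184
```

>>> carry_out([
  [0,0,0,0,0,0,0],
  [0,0,0,0,0,0,0],
  [0,0,0,0,0,0,0],
])

```text
time_s: 11.55
tcp_pos: [0.5817, 0.06, 0.082]
eef_rot: [-106.3, 89.9, 14.0]
contact_force: [0.7, 0.3, 1.1]
gripper_width: 0.0118
```

Gripped at 11.8 mm. I'll turn 35° clockwise to line up with the slot (jig y heading 85°).

>>> carry_out([
  [0,0,0,0,0,-0.14,0],
  [0,0,0,0,0,-0.28,0],
  [0,0,0,0,0,-0.42,0],
  [0,0,0,0,0,-0.56,0],
  [0,0,0,0,0,-0.615,0],
])

```text
time_s: 12.05
tcp_pos: [0.5819, 0.0601, 0.0821]
eef_rot: [-70.1, 89.9, 14.6]
contact_force: [1.6, 1.4, 1.1]
gripper_width: 0.0124
```

>>> carry_out([
  [0,0,-3,0,0,0,0],
  [0,0,-6,0,0,0,0],
  [0,0,-6,0,0,0,0],
])

```text
time_s: 12.35
tcp_pos: [0.5819, 0.06, 0.0757]
eef_rot: [-73.5, 89.9, 11.6]
contact_force: [2.9, 1.1, 3.4]
gripper_width: 0.012
```

Only 3.4 N at 6 mm, so the cross-bar is going into the slot. I'll push on to about 16.5 mm.

>>> carry_out([
  [0,0,-4,0,0,0,0],
  [0,0,-8,0,0,0,0],
  [0,0,-10.5,0,0,0,0],
  [0,0,-10.5,0,0,0,0],
])

```text
time_s: 12.75
tcp_pos: [0.5819, 0.06, 0.0653]
eef_rot: [-75.2, 89.9, 9.9]
contact_force: [3.3, 1.7, 5.6]
gripper_width: 0.0116
```

>>> carry_out([
  [0,0,0,0,0,-0.14,0],
  [0,0,0,0,0,-0.28,0],
  [0,0,0,0,0,-0.42,0],
  [0,0,0,0,0,-0.56,0],
  [0,0,0,0,0,-0.7,0],
])

```text
time_s: 13.25
tcp_pos: [0.5821, 0.0599, 0.0657]
eef_rot: [-39.8, 89.9, 4.9]
contact_force: [4.5, -0.2, 6.8]
gripper_width: 0.0119
```

>>> carry_out([
  [0,0,0,0,0,-0.14,0],
  [0,0,0,0,0,-0.28,0],
  [0,0,0,0,0,-0.42,0],
  [0,0,0,0,0,-0.56,0],
  [0,0,0,0,0,-0.7,0],
])

```text
time_s: 13.75
tcp_pos: [0.5822, 0.0597, 0.0657]
eef_rot: [-8.9, 89.9, -4.3]
contact_force: [5.2, -1.7, 6.3]
gripper_width: 0.0119
```

>>> carry_out([
  [0,0,0,0,0,-0.1,0],
  [0,0,0,0,0,-0.18,0],
  [0,0,0,0,0,-0.18,0],
])

```text
time_s: 14.05
tcp_pos: [0.5822, 0.0597, 0.0658]
eef_rot: [1.3, 89.9, -4.3]
contact_force: [4.3, -0.7, 5.7]
gripper_width: 0.0119
```

Run:
```python
from h import *
s=r.get_state();e=s["eef_rot"];print(s["tcp_pos"],90+e[2]-e[0],s["contact_force"],s["moment"],s["gripper_width"],s["joints"])
```

```text
[0.58224968 0.05966092 0.06576351] 84.42112518291779 [ 4.32220478 -0.74652413  5.71152382] [-0.64912812 -1.82172281 -0.06704079] 0.011918914389454232 [ 2.50155740e+01  2.08513698e+01 -2.23514512e+01  7.25987526e-02
 -4.67029452e+01 -1.20644192e+02]
```

The wing is turned 90.7° past the slot. I'll ease up 3 mm, let go, lift clear and check.

>>> carry_out([
  [0,0,2,0,0,0,0],
  [0,0,3,0,0,0,0],
  [0,0,3,0,0,0,20],
  [0,0,3,0,0,0,50],
  [0,0,3,0,0,0,50],
])

```text
time_s: 14.55
tcp_pos: [0.5799, 0.0594, 0.0672]
eef_rot: [-159.5, 89.8, -165.0]
contact_force: [-0.5, -0.2, 0.3]
gripper_width: 0.0286
```

>>> carry_out([
  [0,0,0,0,0,0,50],
  [0,0,0,0,0,0,50],
  [0,0,20,0,0,0,50],
  [0,0,60,0,0,0,50],
  [0,0,105,0,0,0,50],
])

```text
time_s: 15.05
tcp_pos: [0.5801, 0.0594, 0.173]
eef_rot: [-153.8, 89.8, -159.3]
contact_force: [2.1, 1.3, 0.5]
gripper_width: 0.0438
```

>>> carry_out([
  [-20,-45,10,0,0,0,50],
  [-40,-90,20,0,0,0,50],
  [-60,-135,30,0,0,0,50],
  [-80,-180,30,0,0,0,50],
  [-100,-225,30,0,0,0,50],
])

```text
time_s: 15.55
tcp_pos: [0.4801, -0.1665, 0.2038]
eef_rot: [13.6, 89.9, 8.2]
contact_force: [1.1, -0.9, 0.3]
gripper_width: 0.0438
```

Run:
```python
from h import *
s=r.get_state();a=r.capture("top");b=r.capture("scene");print(s["tcp_pos"],s["contact_force"],s["gripper_width"])
T=r.camera_params("top");S=r.camera_params("scene")
cv2.imwrite("pics/c6.png",cv2.vconcat([cv2.resize(a[120:260,175:375],(600,420),interpolation=2),cv2.resize(b[130:222,270:430],(600,180) if 0 else (313*2-26,180),interpolation=2)]))
for n,z in(("out",.115),("in13",.102),("in18",.097)):print(n,proj(S,[.5815,.06,z]),proj(T,[.5815,.06,z]))
```

```text
[ 0.48014569 -0.16653162  0.20382829] [ 1.11778847 -0.86617575  0.30433553] 0.04380211959078897
out [[369.10501007 180.13440086]] [[278.55653078 151.91922243]]
in13 [[368.65672343 183.33706387]] [[279.15242225 153.01820036]]
in18 [[368.48677002 184.55125012]] [[279.37735276 153.43303038]]
```

View pics/c6.png

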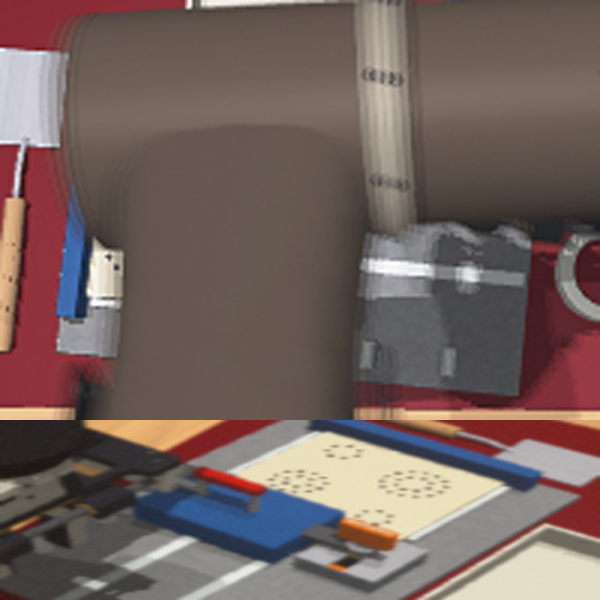

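The scene view shows the wing turned along the jig's x, with its top at about (368,185), which matches the pushed-in height (in 183–185, out 180). The board looks to be at the fence. One numeric check on bar height, then I'll hand in.

Run:
```python
from h import *
S=r.camera_params("scene")
def red(img,roi):
    x0,y0,x1,y1=roi;h=cv2.cvtColor(img[y0:y1,x0:x1],cv2.COLOR_BGR2HSV);m=cv2.inRange(h,(0,185,120),(6,255,255))
    n,l,s,c=cv2.connectedComponentsWithStats(m);i=1+np.argmax(s[1:,4]);return c[i]+[x0,y0],s[i,4]
i0,i1=red(cv2.imread("pics/scene.png"),(285,165,330,200)),red(r.capture("scene"),(310,145,350,175))
p0=np.array([.4437,-.0235])
p1=p0+.0905*np.array([.0872,.9962])
print(i0,i1,"start pred",proj(S,[*p0,.1]),"now pred down",proj(S,[*p1,.1]),"up 16",proj(S,[*p1,.116]))
```

```text
(array([308.21794872, 180.32051282]), np.int32(78)) (array([331.02898551, 160.49275362]), np.int32(69)) start pred [[307.4227481  181.04342141]] now pred down [[329.12173541 161.61887044]] up 16 [[329.16185343 157.59893624]]
```

```bash
python3 -c "
from plant import r
print(r.close_job())"
```

```text
the job is handed in; nothing more can be done
None
```

The board is clamped against the fence and the knob is locked, and I handed the job in at about 15.6 s of robot time. No verdict was reported.

**What I did**
- **Stop:** I lifted the red bar and slid the stop until the board bottomed on the fence (about 19 N). Then I backed off about 2 mm, lowered the bar into the last notch and let go.
- **Knob:** I gripped the wing, turned it 35° clockwise to line up with the slot and pushed it in about 17 mm. I turned it a further 90.7° clockwise, let go and moved clear.

**Last checks**
- **Bar height:** the bar's image position fits fully down; its residual was about -1 px, against -4 px expected if it were held up by the teeth.
- **Knob:** the wing top sits at the pushed-in height (row 185; 183–185 expected when in, 180 when out) and lies a quarter turn round.
- **Board and loose things:** the board looks home against the fence. I did not touch the loose things, but I did not measure their positions.

**What disagreed or went wrong**
- **Extra lift:** I repeated the lift in one call, so the fingers slid up the bar about 17 mm. The bar stayed gripped.
- **Sideways force:** I saw up to 8 N along x while sliding, because the stop's path differed slightly from the heading I commanded.
- **Knob position:** the top-view fix on the knob was about 4 mm off the wrist view. I used the wrist view.
- **Last top view:** the arm hid most of the jig, so the final checks rest on the scene camera.

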